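Shut the bench drawer and hang the pliers astride the bar

TASK

The open drawer is in the way of the pliers bar above it: first push it fully home, until its catch clicks in. Then take the blue-handled pliers from the bench and hang them astride the part of the bar that sticks out in front of the drawer, jaws up and one handle down each side; lower them onto the bar while holding them rather than dropping them, and let go so that they hang still. Leave the hammer, the jar and the steel block where they are.

Things in the scene. Friction and masses are not known exactly. Their poses are not given: they have to be found in the camera images.
- rack: Fixed wooden unit 200 deep (x), 240 wide (y), 85 mm high, with one drawer. Origin: centre of underside; x runs from front (robot side) to back, z up. Shut drawer's face: x = -100 mm. Above it, at y = 0, a steel bar 12 mm thick lies along x, its axis 140 mm above the bench, on two wooden posts on the unit's top (front post x -68 to -52 mm), sticking out free 120 mm in front of the shut drawer.
- bar_tip (a point): Free end of the bar, on its axis, 140 mm above the bench (a brass ball 15 mm across), at x = -220 mm of the unit; axes as the unit's: +x runs along the bar towards the unit. The free part of the bar reaches from here to x = 120 mm.
- drawer (a joint): How far the drawer is open, m: 0 = shut, grows as it slides out towards the robot (0.13 at most). Drag 1 to 2 N; in the last 14 mm a spring catch first resists with about 8 N, then from about 5 mm pulls it home. Its tray is filled with a tool inlay up to 70 mm above the bench.
- drawer_front (a point): Centre of the outer face of the drawer's white front panel (234 wide, from 9.5 to 75.5 mm above the bench); moves with the drawer; no handle. Axes as the unit's: the panel faces -x.
- pliers: Loose pliers lying flat, 160 mm long, 14 mm thick, 0.18 kg. Origin: underside, under the middle of the steel joint block (x -18 to 18 mm, 22 wide, 14 thick; grip it across y). x points to the jaws (tips at x = 51 mm), z up. Two blue handles, 12 mm thick, run back to x = -108 mm, centred 17.5 to 19.5 mm either side: a 23 to 27 mm gap for the bar. Centre of mass near x = -40 mm.
- crotch (a point): Where the bar has to bear: middle of the flat back face of the pliers' joint block, between the handles' roots (x = -18, z = 7 mm in the pliers' frame, same axes). The handles reach 90 mm beyond it.
- hammer: Loose hammer with wooden handle, 200 mm long, lying along its x axis, steel head at +x (60 mm across), 26 mm high. Origin: middle of its length, on the bench. Leave alone.
- jar: Loose glass jar with a black lid, 60 mm across, 85 mm high. Origin: centre of its underside. Leave alone.
- block: Loose steel bench block 60 x 60 x 20 mm. Origin: centre of its underside. Leave alone.
Things that resemble listed ones, but are neither listed nor needed, are in the scene too. Of the things that look like the pliers, take the one that is farthest to the robot's right at the start.

How it is judged:
By the outcome, as a careful person would: the job done as asked, in the order asked, and still so for the second after the job is handed in, with the robot touching nothing.
It also fails if it takes over 58 s, if anything falls off the work surface, if the arm or the gripper's body presses on something with over 40 N, if the wrist force passes 120 N, or if a joint passes its speed limit or range.

ROBOT

A 6-joint arm with a two-finger parallel gripper is mounted at the origin on the work surface. World frame = base frame: x ahead of the robot, y to its left, z up, the work surface at z = 0. Lengths are in m, angles in degrees, forces in N, time in s.
With the tool pointing down it reaches from about 0.4 to 0.825 m from the base axis. Payload 7 kg.
Tool frame: the origin (TCP) lies midway between the tips of the shut fingers; the grasp point (between the pads) lies 19 mm behind it (r.grip_depth is the distance from the TCP to the grasp point, in m); z points along the fingers, y is the line along which they close (so a half turn about z gives the same grasp; the last joint's range is limited). The gripper opens to 88 mm and grips with 3 to 60 N. Pads are 19 mm wide; open, the fingers measure 130 mm over their backs; the gripper's body (78 mm by 193 mm) begins 47 mm behind the grasp point.
Start: joints at [85.835, 20.546, 0.682, 0, -70.136, -16.507], TCP at [0.238, 0.632, 0.227] pointing down, gripper open.
Joint ranges: [-176.03, 176.03], [-82.01, 121.73], [-58.28, 71.71], [-173.87, 95.51], [-174.79, -0.11], [-173.66, 173.66]. Speed limits (degrees/s): [136.94, 136.94, 172.46, 180, 180, 180].

INTERFACE

Orientations are given as [roll, pitch, yaw] about the fixed x, y, z axes, in that order (R = Rz(yaw) Ry(pitch) Rx(roll)).
In Python, from plant import r, capture, close_job, search_frame, outline_of gives the robot as it stands.
- The arm moves only by the shell command python3 -m creep 'ROWS' [FORCE]. ROWS is JSON, a list of rows, each a list of 7 numbers: the finger opening in mm, from 0 to 87.6, then the shift along the world's x, y, z in units of 25 mm (1.0 is 25 mm), then the turn, a rotation vector about the world's x, y, z in degrees. In form: [[hand, x, y, z, ax, ay, az], ...]. A call has 1 to 8 rows; each row shifts and turns the commanded pose from where the row before left it; what a row does not reach is not made up. A row lasts 1/12 s, in which the tool goes at most 41.7 mm and 7.16 degrees, less where a joint would pass 70% of its speed; a pose out of reach is approached as far as the arm can. A call is refused whole if a number of a shift passes 1 or a number of a turn 7.16, either way. A call with a gripper value outside its range is refused whole. The fingers move at their own pace and stop on an object; FORCE is the grip in N (left out, the last holds). Time passes only in rows, so rows that do not move let the fingers close. It gives the time, the measured TCP pose, the force, the opening and the grip force at its end, in the units of the state.
- r.get_state(): the state, without advancing time (a new reading comes with each control period).
- capture(name): name is "scene" or "side" or "wrist"; returns a dict with "frame" (384x512x3 uint8, red, green, blue), "K" (3x3 intrinsics, pixels), "origin" and "rotation" of the camera in the world. Camera axes: x right, y down, z forward; pixel columns grow to the right and rows downward; lengths in m; the calibration is good to about 2 mm. A picture is of the moment at which its call begins. There is no depth.
- close_job(): hands the job in; it is judged then, once.
Trained networks look in a picture, given as the dict that the camera call returned (one of the last four; its "shot" number tells which), for a name from the list of things; names that differ only in an ending like _2 or _b are one class to them, and where a whole thing is asked for, a point or a joint stands for the part that bears it (a point fixed in the world has none). Each returns a list of dicts, best first, with "conf" (0 to 1); they miss things now and then, are a little off and sometimes report something else, mostly with a low value. They report only what shows in the picture. A call takes as long as a camera call. They do not tell look-alikes from the thing itself.
- search_frame(picture, target): "bbox" ([left, top, right, bottom] in pixels, round what is visible of it).
- outline_of(picture, target): "region" (384x512 bool, what is visible of it) and "bbox" ([left, top, right, bottom] in pixels, round what is visible of it).
The state is a dict: "time_s": time; "joints": joint angles; "qd": joint speeds; "joint_torque": joint torques, N m; "tcp_pos": TCP position; "eef_rot": TCP orientation; "contact_force": force on the tool from outside, world axes, zero at the start; "moment": the same for the moment, N m; "gripper_width": finger opening in m; "gripper_force": force on a finger pad.
Only numpy, scipy, OpenCV 4.12 (cv2) and the standard library are available. Lean on these libraries where they do the work, as an engineer would, in place of code of your own. Each camera call takes 0.05 s, during which the arm holds its last target. There are 200 camera calls.

## Working session

There is one attempt and no reset: what is moved stays moved. The work goes in short steps, Python scripts to look and compute and a shell command to move; the robot and the scene stay as the last step left them, time stands still between calls to the robot, and variables do not carry over. Pictures are saved under pics/ and viewed, at most 10 in all, crops included, and the job is handed in when it is done.

```bash
ls; mkdir -p pics; cat > h.py <<'E'
import numpy as np,cv2
from plant import r,capture,close_job,search_frame,outline_of
def ray(c,p):
    d=np.linalg.inv(c["K"])@np.array([p[0],p[1],1.]);d=np.array(c["rotation"])@d
    return np.array(c["origin"]),d/np.linalg.norm(d)
def onz(c,p,z):
    o,d=ray(c,p);return o+d*(z-o[2])/d[2]
def proj(c,X):
    q=np.array(c["K"])@(np.array(c["rotation"]).T@(np.array(X)-np.array(c["origin"])));return q[:2]/q[2]
def tri(cps):
    A=np.zeros((3,3));b=np.zeros(3)
    for c,p in cps:
        o,d=ray(c,p);P=np.eye(3)-np.outer(d,d);A+=P;b+=P@o
    X=np.linalg.solve(A,b);return X,[np.linalg.norm(proj(c,X)-p) for c,p in cps]
def save(n,im): cv2.imwrite("pics/"+n,cv2.cvtColor(im,cv2.COLOR_RGB2BGR))
E
python3 - <<'E'
from h import *
np.set_printoptions(precision=3,suppress=True)
a=capture("scene");b=capture("side")
save("scene.png",a["frame"]);save("side.png",b["frame"])
for c in(a,b):
    print(c["origin"],c["rotation"])
    for t in["rack","drawer","pliers","hammer","jar","block"]:
        print(t,[(np.round(d["bbox"]).tolist(),round(d["conf"],2)) for d in search_frame(c,t)])
print(r.get_state())
E
```

```text
pics
[ 0.978 -0.546  0.652] [-129.63     1.134   38.137]
rack [([268.0, 125.0, 412.0, 229.0], 0.67)]
drawer [([271.0, 134.0, 337.0, 192.0], 0.78)]
pliers [([131.0, 256.0, 190.0, 295.0], 0.88), ([212.0, 161.0, 259.0, 180.0], 0.84)]
hammer [([199.0, 204.0, 266.0, 254.0], 0.8), ([268.0, 122.0, 414.0, 230.0], 0.74)]
jar [([287.0, 234.0, 312.0, 274.0], 0.62)]
block [([249.0, 295.0, 291.0, 332.0], 0.6)]
[0.427 0.717 0.633] [-124.5      1.321 -168.933]
rack [([103.0, 222.0, 290.0, 366.0], 0.58)]
drawer [([198.0, 252.0, 291.0, 369.0], 0.77)]
pliers [([306.0, 265.0, 382.0, 285.0], 0.93), ([276.0, 168.0, 326.0, 181.0], 0.56)]
hammer [([249.0, 196.0, 331.0, 220.0], 0.7), ([198.0, 253.0, 290.0, 368.0], 0.56)]
jar [([204.0, 180.0, 224.0, 213.0], 0.7)]
block [([210.0, 171.0, 236.0, 189.0], 0.79)]
{'time_s': 0.7, 'joints': array([ 85.834,  20.543,   0.682,  -0.002, -70.139, -16.507]), 'qd': array([ 0.071,  0.042,  0.101,  0.082, -0.01 , -0.043]), 'joint_torque': array([ -0.   , -58.216,  29.325,   7.001,   0.013,  -0.   ]), 'tcp_pos': array([0.238, 0.631, 0.227]), 'eef_rot': array([-180.   ,    0.002,  -20.674]), 'contact_force': array([ 1.03 , -0.383, -0.177]), 'moment': array([0.013, 0.013, 0.016]), 'gripper_force': 0.0, 'gripper_width': 0.0876462259845769}
```

View pics/scene.png

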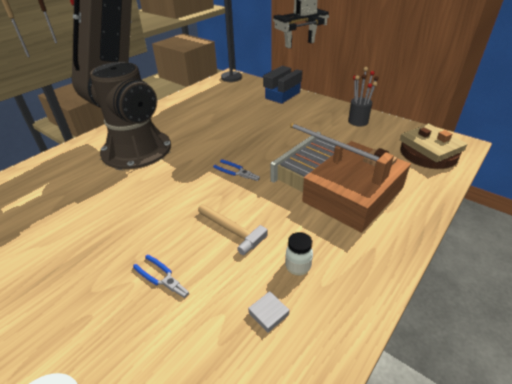

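View pics/side.png

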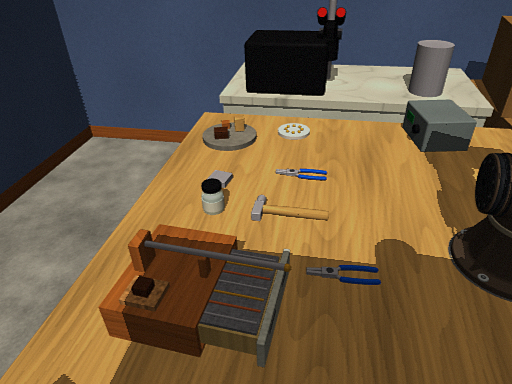

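```bash
sed -i '1a from scipy.spatial.transform import Rotation as Rn\ndef cap(n):\n    c=capture(n);c["rotation"]=Rn.from_euler("xyz",c["rotation"],degrees=True).as_matrix() if np.ndim(c["rotation"])==1 else c["rotation"];return c' h.py
python3 - <<'E'
from h import *
np.set_printoptions(precision=3,suppress=True)
a=capture("scene");b=capture("side")
M={}
for n,c in(("a",a),("b",b)):
    m=[d["region"] for d in outline_of(c,"pliers")]
    c["rotation"]=Rn.from_euler("xyz",c["rotation"],degrees=True).as_matrix()
    for g in m:
        v,u=np.nonzero(g);P=np.array([onz(c,p,.007)[:2] for p in zip(u,v)])
        rc=cv2.minAreaRect(P.astype(np.float32)*1000);print(n,"pliers",P.mean(0),rc)
for n,p,z in(("hammer",(232,229),.01),("jar",(299,268),0),("block",(268,312),.02)):print(n,onz(a,p,z))
A=cv2.resize(a["frame"][110:240,255:425],None,fx=4,fy=4,interpolation=2)
B=cv2.resize(b["frame"][215:375,95:300],None,fx=3.5,fy=3.5,interpolation=2)
save("A.png",A);save("B.png",B)
E
```

```text
a pliers [ 0.496 -0.302] ((496.2500915527344, -301.24017333984375), (160.04971313476562, 51.0521125793457), 2.1115050315856934)
a pliers [0.369 0.102] ((367.8116455078125, 101.90042114257812), (159.38890075683594, 55.21992874145508), 5.549997329711914)
a pliers [ 0.736 -0.226] ((735.2978515625, -225.4869384765625), (66.73625946044922, 69.88155364990234), 77.37507629394531)
b pliers [0.361 0.106] ((364.79583740234375, 107.0289077758789), (157.1109161376953, 55.646331787109375), 6.386909484863281)
b pliers [ 0.493 -0.296] ((493.4308166503906, -295.8229675292969), (156.97264099121094, 60.323299407958984), 1.346815586090088)
b pliers [ 0.731 -0.236] ((727.7616577148438, -235.7142791748047), (62.14104080200195, 101.9353256225586), 47.35772705078125)
hammer [ 0.525 -0.098  0.01 ]
jar [ 0.723 -0.092 -0.   ]
block [ 0.742 -0.235  0.02 ]
```

View pics/A.png

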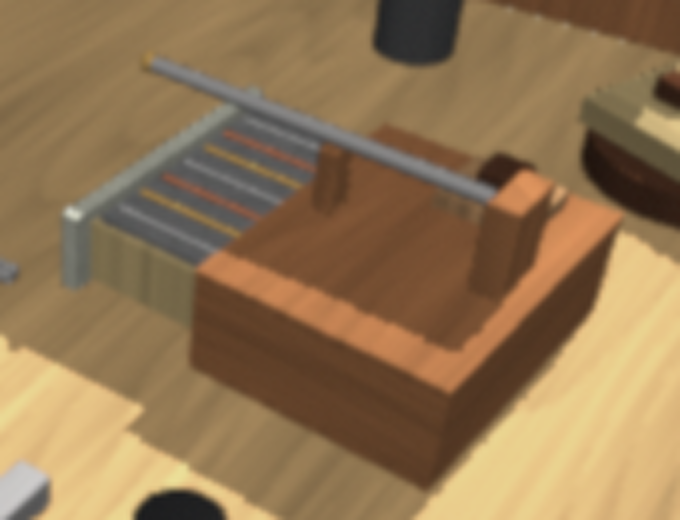

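View pics/B.png

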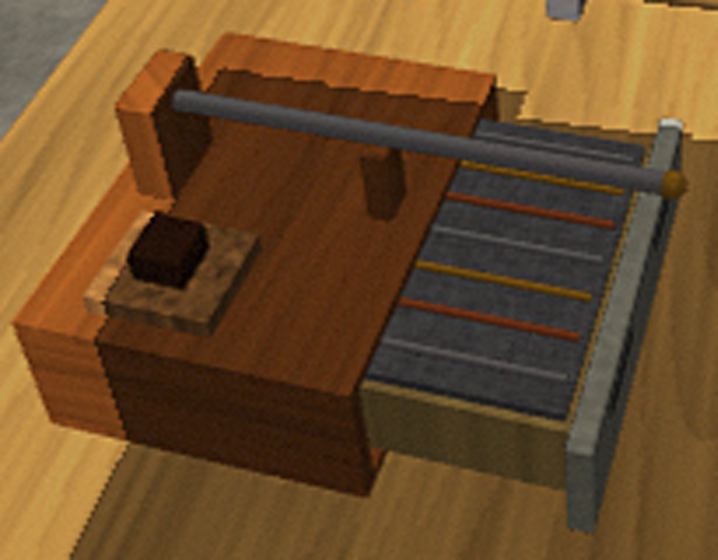

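```bash
python3 - <<'E'
from h import *
np.set_printoptions(precision=4,suppress=True)
a=cap("scene");b=cap("side")
fA=lambda p:np.array(p)/4+[255-.375,110-.375]
fB=lambda p:np.array(p)/3.5+[95-.36,215-.36]
for n,p,q in(("tip",(149,62),(673,184)),("barback",(493,192),(182,100)),("front-y",(202,268),(495,75)),("back-y",(450,388),(225,33)),("back+y",(620,218),(15,323)),("panel-y",(65,213),(682,123)),("panel+y",(245,90),(597,455))):
    print(n,*tri([(a,fA(p)),(b,fB(q))]))
print(onz(b,fB((355,395)),.085))
def pix(g):
    v,u=np.nonzero(g);return u,v
# pliers jaw tips: steel vs blue
for n in("scene","side"):
    c=capture(n);m=outline_of(c,"pliers");c["rotation"]=Rn.from_euler("xyz",c["rotation"],degrees=True).as_matrix()
    for d in m[:2]:
        u,v=pix(d["region"]);P=np.array([onz(c,p,.007)[:2] for p in zip(u,v)])
        rgb=c["frame"][v,u].astype(int);bl=rgb[:,2]>rgb[:,0]+50
        print(n,"blue",P[bl].mean(0),"steel",P[~bl].mean(0),bl.sum(),(~bl).sum(), "x range",P[:,0].min(),P[:,0].max())
E
```

```text
tip [0.4742 0.237  0.1385] [np.float64(0.20094910156709486), np.float64(0.33142470024958787)]
barback [0.7464 0.2222 0.1412] [np.float64(0.15547648123204783), np.float64(0.20098328281139455)]
front-y [0.6015 0.1113 0.0838] [np.float64(0.9343220508521503), np.float64(1.1275017145672377)]
back-y [0.7841 0.0991 0.0838] [np.float64(0.29673009144528206), np.float64(0.3031606104932809)]
back+y [0.8006 0.3348 0.0802] [np.float64(0.15154864357984227), np.float64(0.22756689115645454)]
panel-y [0.482  0.1221 0.0722] [np.float64(0.5416954733673129), np.float64(0.7264204379979744)]
panel+y [0.4945 0.3495 0.0694] [np.float64(0.15576734110083307), np.float64(0.30276409902752116)]
[0.6119 0.3483 0.085 ]
scene blue [0.3312 0.0989] steel [0.3872 0.1035] 110 235 x range 0.2860617935562675 0.45029767965063583
scene blue [ 0.4612 -0.3018] steel [ 0.522  -0.3011] 258 392 x range 0.41908562261660776 0.5762757505781133
side blue [0.3275 0.1029] steel [0.3912 0.1081] 371 391 x range 0.2846117230249485 0.4434626305826345
side blue [ 0.4568 -0.2967] steel [ 0.5144 -0.2969] 177 183 x range 0.41455105903783057 0.5713572780283315
```

```bash
R='' ; python3 -m creep '[[0,0.385,-0.97,0,0,0,-3.83],[0,0.385,-0.97,0,0,0,-3.83],[0,0.385,-0.97,0,0,0,-3.83],[0,0.385,-0.97,0,0,0,-3.83],[0,0.385,-0.97,0,0,0,-3.83],[0,0.385,-0.97,0,0,0,-3.83],[0,0.385,-0.97,0,0,0,-3.83],[0,0.385,-0.97,0,0,0,-3.83]]' 20; python3 -c "
from h import *;print(r.get_state()['joints'])"
python3 -m creep '[[0,0.385,-0.97,0,0,0,-3.83],[0,0.385,-0.97,0,0,0,-3.83],[0,0.385,-0.97,0,0,0,-3.83],[0,0.385,-0.97,0,0,0,-3.83],[0,0.385,-0.97,0,0,0,-3.83],[0,0.385,-0.97,0,0,0,-3.83],[0,0.385,-0.97,0,0,0,-3.83],[0,0.385,-0.97,0,0,0,-3.83]]'
python3 -m creep '[[0,0.385,-0.97,0,0,0,-3.83],[0,0.385,-0.97,0,0,0,-3.83],[0,0.385,-0.97,0,0,0,-3.83],[0,0,0,0,0,0,0],[0,0,0,0,0,0,0]]'; python3 -c "
from h import *;print(r.get_state()['joints'])"
```

```text
time_s: 1.87
tcp_pos: [0.3156, 0.4363, 0.2267]
eef_rot: [-180.0, 0.0, -51.5]
contact_force: [0.4, 0.6, -0.2]
gripper_width: 0.04
gripper_force: 0.0
[ 7.49844460e+01  7.66688403e+00 -1.65633341e+01  1.09042534e-03
 -6.57477800e+01 -3.64794488e+01]
time_s: 2.53
tcp_pos: [0.3926, 0.2423, 0.2269]
eef_rot: [-180.0, 0.0, -82.1]
contact_force: [1.6, -0.1, 0.1]
gripper_width: 0.0004
gripper_force: 0.0
time_s: 2.95
tcp_pos: [0.4215, 0.1698, 0.2268]
eef_rot: [-180.0, 0.0, -93.6]
contact_force: [-0.0, 0.7, 0.7]
gripper_width: 0.0007
gripper_force: 0.0
[ 4.69030695e+01 -8.23388767e-01 -2.57663973e+01  4.20680345e-04
 -6.50225898e+01 -5.04716050e+01]
```

```bash
python3 -m creep '[[0,0,0,-1,0,0,0],[0,0,0,-1,0,0,0],[0,0,0,-1,0,0,0],[0,0,0,-1,0,0,0],[0,0,0,-1,0,0,0],[0,0,0,-1,0,0,0],[0,0,0,-1,0,0,0],[0,0,0,-0.27,0,0,0]]';  python3 -c "
from h import *;print(r.get_state()['joints'])"
python3 -m creep '[[0,0.4,-0.024,0,0,0,0],[0,0.4,-0.024,0,0,0,0],[0,0.4,-0.024,0,0,0,0],[0,0.4,-0.024,0,0,0,0],[0,0.4,-0.024,0,0,0,0],[0,0.4,-0.024,0,0,0,0],[0,0.4,-0.024,0,0,0,0],[0,0.4,-0.024,0,0,0,0]]'
python3 - <<'E'
from h import *
save("p1.png",np.hstack([capture("scene")["frame"][100:250,230:430],capture("side")["frame"][215:365,100:300]]).repeat(2,0).repeat(2,1))
E
```

```text
time_s: 3.62
tcp_pos: [0.4194, 0.1702, 0.0419]
eef_rot: [179.8, -0.2, -93.4]
contact_force: [-0.8, -1.7, -0.1]
gripper_width: 0.0007
gripper_force: 0.0
[ 4.71264743e+01  1.22985768e+01 -3.99556223e+01 -4.96145374e-02
 -3.80095712e+01 -5.04670529e+01]
time_s: 4.28
tcp_pos: [0.5024, 0.1658, 0.0451]
eef_rot: [-180.0, 0.0, -93.5]
contact_force: [-1.1, 1.2, 1.8]
gripper_width: 0.0001
gripper_force: 1.1
```

View pics/p1.png

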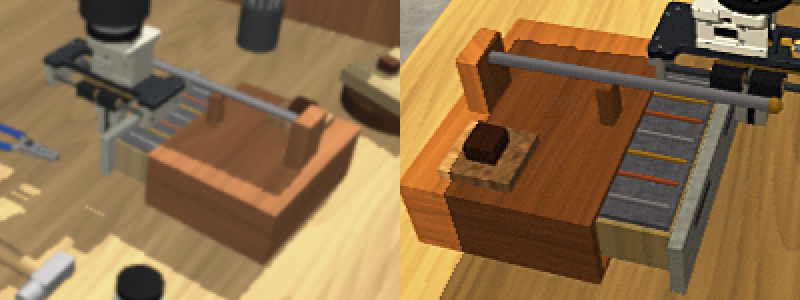

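```bash
python3 -m creep '[[0,0.35,-0.021,0,0,0,0],[0,0.35,-0.021,0,0,0,0],[0,0.35,-0.021,0,0,0,0],[0,0.35,-0.021,0,0,0,0],[0,0.3,-0.018,0,0,0,0],[0,0.2,-0.012,0,0,0,0],[0,0,0,0,0,0,0]]'
for i in 1; do python3 -m creep '[[0,0.15,-0.009,0,0,0,0],[0,0.15,-0.009,0,0,0,0],[0,0.15,-0.009,0,0,0,0],[0,0,0,0,0,0,0]]'; done
python3 - <<'E'
from h import *
save("p2.png",np.hstack([capture("scene")["frame"][100:250,230:430],capture("side")["frame"][215:365,100:300]]).repeat(2,0).repeat(2,1))
E
```

```text
time_s: 4.97
tcp_pos: [0.5502, 0.1633, 0.0448]
eef_rot: [-179.9, 0.0, -93.5]
contact_force: [0.4, 0.3, -0.0]
gripper_width: 0.0004
gripper_force: 0.0
time_s: 5.3
tcp_pos: [0.5601, 0.1625, 0.0448]
eef_rot: [180.0, -0.0, -93.4]
contact_force: [-1.7, -0.2, 1.5]
gripper_width: 0.0005
gripper_force: 1.0
```

View pics/p2.png

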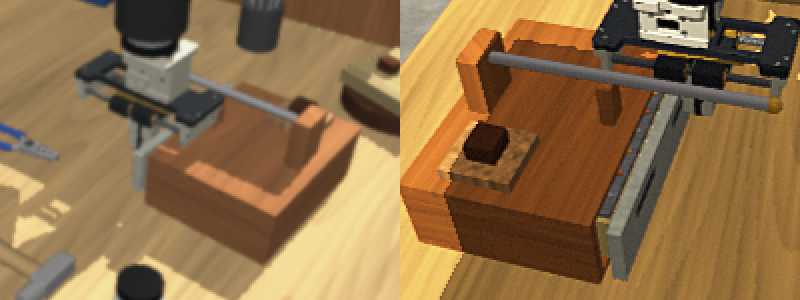

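```bash
for i in 1; do python3 -m creep '[[0,0.15,-0.009,0,0,0,0],[0,0.15,-0.009,0,0,0,0]]'|sed -n 2,4p; python3 -m creep '[[0,0.15,-0.009,0,0,0,0],[0,0.1,-0.006,0,0,0,0]]'|sed -n 2,4p;python3 -m creep '[[0,0.1,-0.006,0,0,0,0],[0,0.1,-0.006,0,0,0,0]]'|sed -n 2,4p;  done
python3 - <<'E'
from h import *
a=capture("side");save("p3.png",a["frame"][215:365,100:300].repeat(3,0).repeat(3,1))
E
```

```text
tcp_pos: [0.5666, 0.162, 0.0448]
eef_rot: [179.9, -0.0, -93.4]
contact_force: [-3.6, 1.1, 0.6]
tcp_pos: [0.5719, 0.1615, 0.0446]
eef_rot: [179.8, -0.0, -93.5]
contact_force: [-21.8, 9.4, 14.3]
tcp_pos: [0.5721, 0.1612, 0.0445]
eef_rot: [179.4, -0.1, -93.5]
contact_force: [-43.9, 16.6, 30.6]
```

```bash
python3 -m creep '[[0,-0.5,0.03,0,0,0,0],[0,-0.9,0.054,0,0,0,0],[0,-0.9,0.054,0,0,0,0],[0,-0.9,0.054,0,0,0,0],[0,0,0,0,0,0,0]]'
python3 - <<'E'
from h import *
save("p4.png",np.hstack([capture("scene")["frame"][100:250,230:430],capture("side")["frame"][215:365,100:300]]).repeat(2,0).repeat(2,1))
print(r.get_state()["joints"])
E
```

```text
time_s: 6.37
tcp_pos: [0.4959, 0.1657, 0.0451]
eef_rot: [180.0, 0.0, -93.4]
contact_force: [-0.6, -0.7, -0.6]
gripper_width: 0.0001
gripper_force: 0.0
[ 39.85718676  17.73424955 -30.96686721   0.0440422  -41.18349108
 -43.24441163]
```

View pics/p4.png

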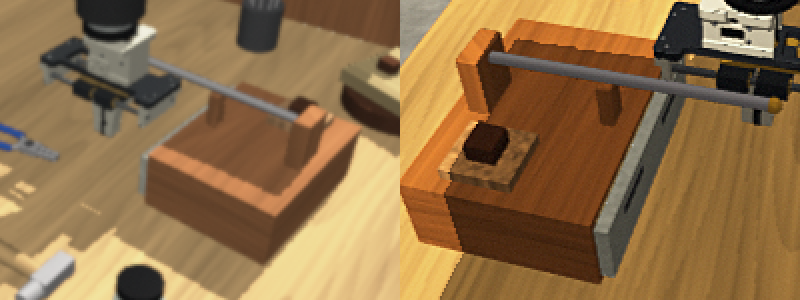

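```bash
python3 - <<'E'
import numpy as np
from scipy.optimize import least_squares
D=[(.238,.632,.227,85.835,20.546,.682),(.3156,.4363,.2267,74.984,7.667,-16.563),(.4215,.1698,.2268,46.903,-.823,-25.766),(.4194,.1702,.0419,47.126,12.299,-39.956),(.4959,.1657,.0451,39.857,17.734,-30.967)]
D=np.array(D);
lat=[np.hypot(d[0],d[1])*np.sin(np.radians(np.degrees(np.arctan2(d[1],d[0]))-d[3])) for d in D];print(lat)
rho=np.array([np.hypot(d[0],d[1])*np.cos(np.radians(np.degrees(np.arctan2(d[1],d[0]))-d[3])) for d in D]);z=D[:,2]
j2=np.radians(D[:,4]);f=np.radians(D[:,4]-D[:,5])
def m(p):
    a,h,L1,L2,e=p
    return a+L1*np.sin(j2)+L2*np.cos(f)-e*np.sin(f)*-1, h+L1*np.cos(j2)-L2*np.sin(f)+e*np.cos(f)
s=least_squares(lambda p:np.r_[m(p)[0]-rho,m(p)[1]-z],[.05,.1,.3,.35,0.03]);print(s.x,s.fun*1000)
E
```

```text
[np.float64(-0.19146994716228988), np.float64(-0.19178293722214626), np.float64(-0.19176508386008784), np.float64(-0.19155591080856052), np.float64(-0.1906102695755947)]
[-0.00143353 -0.17362336  0.60056742  0.46708121 -0.00338423] [-0.13462187  0.0660747   0.05709211 -0.34401343  0.35547187 -0.14939449
  0.09861014  0.03769994 -0.15224562  0.16532876]
```

```bash
cat > ik.py <<'E'
import numpy as np
from scipy.spatial.transform import Rotation as Rn
def ik(p,R,h=.18,verbose=1):
    L3=h+.1736;L1,L2=.6006,.4671;R=R.as_matrix();w=np.array(p)-L3*R[:,2]
    r=np.hypot(w[0],w[1]);rho=np.sqrt(r*r-.1915**2);j1=np.degrees(np.arctan2(w[1],w[0])+np.arctan2(.1915,rho))
    z=w[2]-h;d=np.hypot(rho,z);c=(L1**2+L2**2-d*d)/(2*L1*L2);s=(L1**2+d*d-L2**2)/(2*L1*d)
    if abs(c)>1:return None
    e=np.arctan2(z,rho)+np.arccos(s);j2=90-np.degrees(e)
    phi=np.degrees(np.arctan2(L1*np.sin(e)-z,rho-L1*np.cos(e)));out=[]
    # tool-down ref: yaw=j1+j6-90
    C=(Rn.from_euler("y",90,degrees=True)).inv()*Rn.from_euler("xyz",[180,0,-90],degrees=True)
    M=(Rn.from_euler("y",phi,degrees=True).inv()*Rn.from_euler("z",j1,degrees=True).inv()*Rn.from_matrix(R)*C.inv())
    x,y,zz=M.as_euler("XYX",degrees=True)
    for x,y,zz in((x,y,zz),(x-180,-y,zz-180)):
        f=lambda a:(a+180)%360-180
        out.append(np.round([j1,j2,j2-phi,f(x),-y,f(-zz)],1))
    return out,"(j4 sign unknown; j5<0 applies)"
E
python3 - <<'E'
from ik import *
E=lambda *a:Rn.from_euler(*a,degrees=True)
print("check",ik([.4959,.1657,.0451],E("xyz",[180,0,-93.4])))
for al in(40,45):
  for yaw in(0,180):
    T=E("xyz",[180,0,yaw]);
    B=E("y",al)*T   # tip points toward robot
    print(al,yaw,B.as_matrix()[:,2])
    for h in(.12,.18,.25):
      print(" h",h,"bench",ik([.515,-.3,.009],B,h)[0])
      for x in(.50,.53):
        H=E("z",-3.4)*E("y",-90)*B;o=ik([x,.235,.165],H,h);print("   hang",x,o and o[0])
E
```

```text
check ([array([ 40. ,  17.6, -31.6,  -0. , -40.8, -43.4]), array([ 40. ,  17.6, -31.6, 180. ,  40.8, 136.6])], '(j4 sign unknown; j5<0 applies)')
40 0 [-6.42787610e-01 -1.22464680e-16 -7.66044443e-01]
 h 0.12 bench [array([ -8.6,  42.7,  -1.8,  -5.5, -85.2,  96.1]), array([ -8.6,  42.7,  -1.8, 174.5,  85.2, -83.9])]
   hang 0.5 [array([ 73.1,   2.6, -49. , -70.8, -52.1, -40.1]), array([ 73.1,   2.6, -49. , 109.2,  52.1, 139.9])]
   hang 0.53 [array([ 68.2,   5. , -46.3, -73.7, -49.2, -38.5]), array([ 68.2,   5. , -46.3, 106.3,  49.2, 141.5])]
 h 0.18 bench [array([ -8.2,  46.2,   3.6,  -5.2, -87.2,  96. ]), array([ -8.2,  46.2,   3.6, 174.8,  87.2, -84. ])]
   hang 0.5 [array([ 81.8,   2. , -54.1, -68.2, -55.3, -47.5]), array([ 81.8,   2. , -54.1, 111.8,  55.3, 132.5])]
   hang 0.53 [array([ 76.1,   4.2, -51.7, -72. , -52.4, -45.9]), array([ 76.1,   4.2, -51.7, 108. ,  52.4, 134.1])]
 h 0.25 bench [array([ -7.7,  50.3,  10.4,  -5. , -89.8,  95.9]), array([ -7.7,  50.3,  10.4, 175. ,  89.8, -84.1])]
   hang 0.5 [array([ 93.6,   2.3, -59.8, -63.3, -58.4, -56.9]), array([ 93.6,   2.3, -
[... 2745 characters left out ...]
5])]
 h 0.18 bench [array([ -7.9,  49.1,   6.7,  -5.6, -92.4, -84.1]), array([ -7.9,  49.1,   6.7, 174.4,  92.4,  95.9])]
   hang 0.5 [array([ 77.7,   0.6, -50.9, -63.1, -51.6, 141.7]), array([ 77.7,   0.6, -50.9, 116.9,  51.6, -38.3])]
   hang 0.53 [array([ 72.4,   3. , -48.4, -66. , -48.6, 143.8]), array([ 72.4,   3. , -48.4, 114. ,  48.6, -36.2])]
 h 0.25 bench [array([ -7.5,  53.9,  14.6,  -5.3, -95.5, -84.2]), array([ -7.5,  53.9,  14.6, 174.7,  95.5,  95.8])]
   hang 0.5 [array([ 87.9,  -0.3, -56. , -59.8, -54.9, 133.5]), array([ 87.9,  -0.3, -56. , 120.2,  54.9, -46.5])]
   hang 0.53 [array([ 81.6,   1.9, -53.7, -63.7, -51.8, 135.7]), array([ 81.6,   1.9, -53.7, 116.3,  51.8, -44.3])]
```

```bash
python3 -m creep '[[60,0,-0.2,1,0,0,0],[60,0,-0.3,1,0,0,0],[60,0,-0.4,1,0,0,0],[60,0,-0.6,1,0,0,0],[60,0,-0.8,1,0,0,0],[60,0,-0.9,1,0,0,0],[60,0,-0.95,1,0,0,5],[60,0,-0.95,1,0,0,5]]' >/dev/null
python3 -m creep '[[60,0,-0.95,0,0,0,6],[60,0,-0.95,0,0,0,6],[60,0,-0.95,0,0,0,6],[60,0,-0.95,0,0,0,6],[60,0,-0.95,0,0,0,6],[60,0,-0.95,0,0,0,6],[60,0,-0.95,0,0,0,6],[60,0,-0.95,0,0,0,6]]'  >/dev/null
python3 -m creep '[[60,0,-0.95,0,0,0,6],[60,0,-0.95,0,0,0,6],[60,0,-0.95,0,0,0,6],[60,0,-0.95,0,0,0,6],[60,0,-0.95,0,0,0,6],[60,0,-0.95,0,0,0,6],[60,0,0,0,0,0,3],[60,0,0,0,0,0,0]]'
python3 - <<'E'
from h import *
c=capture("wrist");print(c["origin"],c["rotation"],np.round(c["K"],1).tolist());save("w1.png",c["frame"])
print(r.get_state()["joints"])
E
```

```text
time_s: 8.47
tcp_pos: [0.4991, -0.2961, 0.2446]
eef_rot: [180.0, -0.0, 3.5]
contact_force: [0.1, -0.2, -0.7]
gripper_width: 0.0601
gripper_force: 0.0
[ 0.57880846 -0.29214528  0.40301485] [ 1.63027409e+02 -3.83623681e-03 -8.64380135e+01] [[331.7, 0.0, 253.7], [0.0, 331.7, 191.8], [0.0, 0.0, 1.0]]
[-1.12755835e+01  1.09745276e+01 -1.01022527e+01  2.19773448e-02
 -6.89105890e+01  1.04655495e+02]
```

View pics/w1.png

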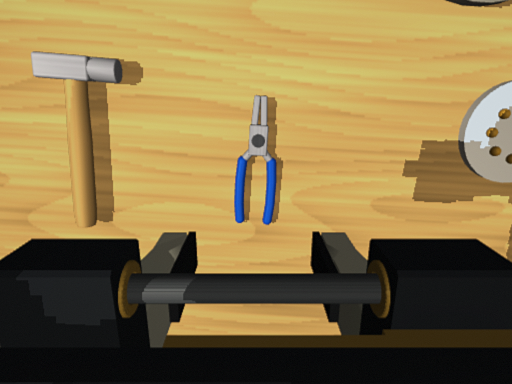

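```bash
python3 - <<'E'
from h import *
np.set_printoptions(precision=4,suppress=True)
c=cap("wrist")
pts=dict(pivot=((258.3,141),.014),jaw=((261,96),.010),hl=((239.5,222),.007),hr=((268,223),.007),back=((258,156),.012))
for n,(p,z) in pts.items():print(n,onz(c,p,z))
a=cap("scene");b=cap("side")
for n,w in(("scene",a),("side",b)):
    f=w["frame"][:,:,:].astype(int);X=[]
    pr=proj(w,[.52,-.297,.007]);print(n,pr)
E
```

```text
pivot [ 0.5227 -0.3002  0.014 ]
jaw [ 0.5734 -0.3001  0.01  ]
hl [ 0.4165 -0.2829  0.007 ]
hr [ 0.4173 -0.3195  0.007 ]
back [ 0.5045 -0.3011  0.012 ]
scene [170.55   280.6101]
side [292.0162 172.2759]
```

```bash
python3 -m creep '[[60,0.1,-0.02,-0.5,0,6.43,-0.4],[60,0.1,-0.02,-0.5,0,6.43,-0.4],[60,0.1,-0.02,-0.5,0,6.43,-0.4],[60,0.1,-0.02,-0.5,0,6.43,-0.4],[60,0.1,-0.02,-0.5,0,6.43,-0.4],[60,0.1,-0.02,-0.5,0,6.43,-0.4],[60,0.15,-0.04,-0.5,0,6.42,-0.4],[60,0,0,0,0,0,0]]'
python3 -m creep '[[60,0,0,-0.9,0,0,0],[60,0,0,-0.9,0,0,0],[60,0,0,-0.9,0,0,0],[60,0,0,-0.9,0,0,0],[60,0,0,-0.8,0,0,0],[60,0,0,-0.5,0,0,0],[60,0,0,0,0,0,0],[60,0,0,0,0,0,0]]'
python3 - <<'E'
from h import *
c=capture("wrist");save("w2.png",np.hstack([c["frame"],cv2.resize(capture("side")["frame"][140:200,255:350],(285,384)[:2])]))
s=r.get_state();print(s["joints"],Rn.from_euler("xyz",s["eef_rot"],degrees=True).as_matrix().round(3).tolist())
E
```

```text
time_s: 9.33
tcp_pos: [0.516, -0.2957, 0.1429]
eef_rot: [-177.5, 46.7, 1.8]
contact_force: [-2.6, 0.9, -8.3]
gripper_width: 0.0602
gripper_force: 0.0
time_s: 10.0
tcp_pos: [0.5176, -0.2977, 0.0352]
eef_rot: [-178.0, 45.0, 1.5]
contact_force: [0.4, -0.6, 0.8]
gripper_width: 0.06
gripper_force: 0.0
[ -8.08490375  49.24586907   9.03513682   4.72550863 -94.43475863
  97.12447929] [[0.709, 0.0, -0.705], [0.018, -1.0, 0.017], [-0.705, -0.025, -0.709]]
```

View pics/w2.png

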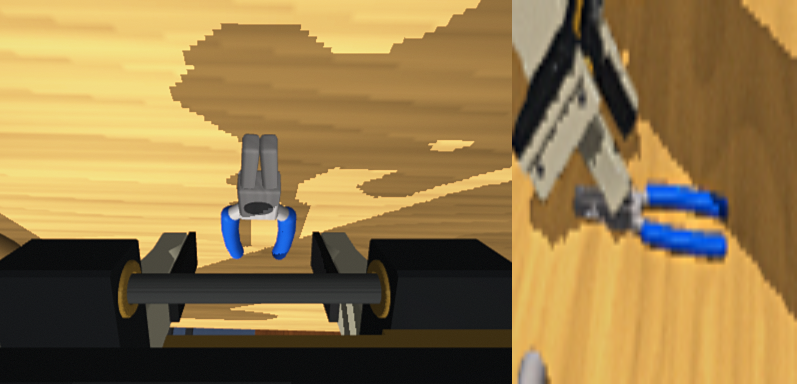

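```bash
python3 -m creep '[[60,0,-0.11,-0.4,-1.43,0,0.4],[60,0,0,-0.4,0,0,0],[60,0,0,-0.25,0,0,0],[60,0,0,0,0,0,0]]'
python3 -m creep '[[0,0,0,0,0,0,0],[0,0,0,0,0,0,0],[0,0,0,0,0,0,0],[0,0,0,0,0,0,0],[0,0,0,0,0,0,0],[0,0,0,0,0,0,0],[0,0,0,0,0,0,0],[0,0,0,0,0,0,0]]' 50
python3 -m creep '[[0,0,0,0,0,0,0],[0,0,0,0,0,0,0],[0,0,0,0,0,0,0],[0,0,0,0,0,0,0]]'
```

```text
time_s: 10.43
tcp_pos: [0.5168, -0.3002, 0.0076]
eef_rot: [-179.8, 45.1, 0.5]
contact_force: [-0.3, 0.3, -1.1]
gripper_width: 0.0603
gripper_force: 0.0
time_s: 11.1
tcp_pos: [0.5175, -0.3006, 0.0087]
eef_rot: [-179.9, 45.0, 0.4]
contact_force: [-0.2, 1.0, 1.5]
gripper_width: 0.0213
gripper_force: 50.0
time_s: 11.43
tcp_pos: [0.5175, -0.3006, 0.0087]
eef_rot: [-179.9, 45.0, 0.4]
contact_force: [1.1, 0.1, 1.3]
gripper_width: 0.0214
gripper_force: 50.0
```

```bash
python3 -m creep '[[0,0,0,0.4,0,0,0],[0,0,0,0.8,0,0,0],[0,0,0,1,0,0,0],[0,0,0,1,0,0,0],[0,0,0,1,0,0,0],[0,0,0,1,0,0,0],[0,0,0,1,0,0,0],[0,0,0.4,1,0,0,0]]'
python3 -m creep '[[0,0,0.8,0.3,0,-4.5,0],[0,0,0.97,0.3,0,-4.5,0],[0,0,0.97,0.3,0,-4.5,0],[0,0,0.97,0.3,0,-4.5,0],[0,0,0.97,0.3,0,-4.5,0],[0,0,0.97,0.3,0,-4.5,0],[0,0,0.97,0.3,0,-4.5,0],[0,0,0.97,0.3,0,-4.5,0]]' | tail -6
python3 -m creep '[[0,0,0.97,0.3,0,-4.5,0],[0,0,0.97,0.3,0,-4.5,0],[0,0,0.97,0.3,0,-4.5,0],[0,0,0.97,0.3,0,-4.5,0],[0,0,0.97,0.3,0,-4.5,0],[0,0,0.97,0.3,0,-4.5,0],[0,0,0.97,0.3,0,-4.5,0],[0,0,0.97,0.3,0,-4.5,0]]'
python3 -m creep '[[0,0,0.8,0,0,-4.5,0],[0,0,0.7,0,0,-4.5,0],[0,0,0.5,0,0,-4.5,0],[0,0,0,0,0,-4.5,0],[0,0,0,0,0,0,-1.9],[0,0,0,0,0,0,-1.9],[0,0,0,0,0,0,0],[0,0,0,0,0,0,0]]'
python3 - <<'E'
from h import *
s=r.get_state();print(s["joints"],Rn.from_euler("xyz",s["eef_rot"],degrees=True).as_matrix().round(3).tolist())
E
```

```text
time_s: 12.1
tcp_pos: [0.517, -0.2917, 0.1898]
eef_rot: [-179.9, 45.0, 0.3]
contact_force: [0.4, 0.0, -2.8]
gripper_width: 0.0213
gripper_force: 50.0
time_s: 12.77
tcp_pos: [0.5173, -0.0998, 0.2497]
eef_rot: [179.9, 8.7, 0.3]
contact_force: [0.5, 0.1, -1.9]
gripper_width: 0.0214
gripper_force: 50.0
time_s: 13.43
tcp_pos: [0.5166, 0.0943, 0.3099]
eef_rot: [179.8, -27.3, 0.3]
contact_force: [2.5, -0.9, -1.6]
gripper_width: 0.0215
gripper_force: 50.0
time_s: 14.1
tcp_pos: [0.5231, 0.1403, 0.3205]
eef_rot: [179.1, -43.0, -3.4]
contact_force: [-0.6, 0.3, -2.1]
gripper_width: 0.0208
gripper_force: 50.0
[ 46.86463407 -15.47459625 -57.45792104  64.13223263 -36.45111449
 -10.61808897] [[0.73, -0.07, 0.68], [-0.044, -0.997, -0.056], [0.683, 0.011, -0.731]]
```

```bash
cat > fk.py <<'E'
import numpy as np
from scipy.optimize import least_squares
from scipy.spatial.transform import Rotation as Rn
D=[([.238,.632,.227],[-180,0,-20.674],[85.835,20.546,.682,0,-70.136,-16.507]),
([.4959,.1657,.0451],[180,0,-93.4],[39.857,17.734,-30.967,.044,-41.183,-43.244]),
([.4991,-.2961,.2446],[180,0,3.5],[-11.276,10.975,-10.102,.022,-68.911,104.655]),
([.5176,-.2977,.0352],[-178,45,1.5],[-8.085,49.246,9.035,4.7255,-94.435,97.124]),
([.5231,.1403,.3205],[179.1,-43,-3.4],[46.865,-15.475,-57.458,64.132,-36.451,-10.618]),
([.4215,.1698,.2268],[-180,0,-93.6],[46.903,-.823,-25.766,0,-65.023,-50.47])]
C=Rn.from_euler("y",-90,degrees=True)*Rn.from_euler("xyz",[180,0,-90],degrees=True)
ax=lambda a,t:Rn.from_euler(a,t,degrees=True)
def fk(q,p):
    h,L1,L2,e,b0,b5,L3,g5,g6=p
    A=ax("z",q[0]);B=A*ax("y",q[1]);F=A*ax("y",q[1]-q[2]);W=F*ax("x",-q[3]);V=W*ax("y",-q[4]);T=V*ax("x",-q[5])
    pos=np.array([0,0,h])+A.apply([0,b0,0])+B.apply([0,0,L1])+F.apply([L2,0,e])+W.apply([0,b5,0])+V.apply([L3,0,g5])
    return pos,T*C
def res(p):
    return np.concatenate([fk(q,p)[0]-x for x,_,q in D]+[1e-3*(np.array(p)[7:])])
P=least_squares(res,[.2,.6,.467,0,-.19,0,.37,0,0]).x
if __name__=="__main__":
    np.set_printoptions(precision=4,suppress=True);print(P);print(res(P)*1000)
    for x,e,q in D:print(((fk(q,P)[1]).inv()*ax("xyz",e)).magnitude()*57.3)
E
python3 fk.py
```

```text
[ 0.204   0.601   0.4674 -0.0048  0.0014 -0.193   0.3772 -0.0013  0.    ]
[ 0.1941  0.0224 -0.7316  1.3363 -0.5037 -0.0704  0.5152  0.9122 -0.26
 -0.0495 -0.0281  1.3897 -0.7353 -0.2417  0.1707  0.0317  0.1849 -0.4984
 -0.0013  0.    ]
0.0020001473227864107
0.12815475779946367
0.11556737434608352
0.18982707103631877
0.05373513310448401
0.0473849208068715
```

```bash
cat >> fk.py <<'E'
lo=[-176,-82,-58.2,-173.8,-174.7,-.2];hi=[176,121.7,71.7,95.5,-.2,173.6];lo[5]=-173.6
def ik(x,R,q0):
    f=lambda q:np.r_[(fk(q,P)[0]-x)*1000,(R.inv()*fk(q,P)[1]).as_rotvec()*180]
    s=least_squares(f,np.clip(q0,np.array(lo)+.1,np.array(hi)-.1),bounds=(lo,hi));return s.x,s.fun
E
python3 - <<'E'
from fk import *
q0=D[4][2]
for al in(45,):
  for x,y in((.50,.235),(.5225,.234),(.55,.232)):
    for z in(.32,.28,.25,.22,.19,.159):
      R=ax("z",-3.4)*ax("y",-90+al)*ax("x",180)
      q,f=ik([x,y,z],R,q0);print(x,z,q.round(1),"err",np.linalg.norm(f[:3]).round(1),(f[3:]/3.14).round(1))
E
```

```text
0.5 0.32 [ 60.1 -11.3 -56.1  66.1 -43.8 -23.3] err 0.0 [-0. -0. -0.]
0.5 0.28 [ 57.6  -8.4 -58.2  69.7 -40.5 -27.3] err 2.4 [-1.  -1.6 -0. ]
0.5 0.25 [ 57.2  -5.6 -58.2  69.  -39.6 -28.1] err 5.7 [-2.4 -3.8 -0. ]
0.5 0.22 [ 56.6  -2.6 -58.2  68.8 -38.5 -29.3] err 8.8 [-3.9 -5.8 -0. ]
0.5 0.19 [ 55.9   0.6 -58.2  69.1 -37.5 -30.9] err 11.8 [-5.5 -7.6 -0. ]
0.5 0.159 [ 55.1   4.1 -58.2  70.1 -36.5 -33.1] err 14.7 [-7.2 -9.2 -0. ]
0.5225 0.32 [ 55.5  -9.7 -55.1  68.7 -40.5 -22.4] err 0.0 [ 0.  0. -0.]
0.5225 0.28 [ 51.5  -7.1 -58.2  75.9 -36.4 -28.6] err 1.3 [-0.5 -0.8 -0. ]
0.5225 0.25 [ 51.3  -4.3 -58.2  75.4 -35.7 -29.6] err 4.6 [-1.9 -3.  -0. ]
0.5225 0.22 [ 50.9  -1.4 -58.2  75.5 -35.  -30.9] err 7.7 [-3.4 -4.9 -0. ]
0.5225 0.19 [ 50.3   1.7 -58.2  76.1 -34.3 -32.8] err 10.7 [-4.9 -6.7 -0. ]
0.5225 0.159 [ 49.5   5.1 -58.2  77.6 -33.6 -35.2] err 13.7 [-6.5 -8.3 -0. ]
0.55 0.32 [ 50.3  -7.6 -53.8  71.7 -36.9 -21.5] err 0.0 [-0.  0. -0.]
0.55 0.28 [ 44.   -5.4 -57.8  84.2 -31.6 -30.8] err 0.0 [-0. -0.  0.]
0.55 0.25 [ 43.2  -2.8 -58.2  85.7 -30.8 -33. ] err 3.0 [-1.1 -1.8 -0. ]
0.55 0.22 [ 42.8   0.  -58.2  86.2 -30.5 -34.6] err 6.3 [-2.5 -3.7 -0. ]
0.55 0.19 [ 42.2   3.  -58.2  87.5 -30.1 -36.8] err 9.5 [-3.9 -5.4 -0. ]
0.55 0.159 [ 41.1   6.3 -58.2  90.1 -29.7 -39.8] err 12.9 [-5.2 -6.9 -0. ]
```

```bash
python3 - <<'E'
from fk import *
for x,y in((.5225,.234),):
    for z in(.30,.159):
      R=ax("z",-3.4)*ax("z",180)*ax("y",-45)*ax("x",180)
      q,f=ik([x,y,z],R,[20,40,0,-10,-90,-100]);print(x,z,q.round(1),f.round(2),R.as_euler("xyz",degrees=True),R.as_matrix()[:,2])
for z,yaw in((.32,-3.4),(.32,-93.4),(.32,-183.4)):
      R=ax("z",yaw)*ax("x",180);q,f=ik([.5225,.14,z],R,[25,10,-20,0,-70,60 if yaw>-90 else -50]);print("vert",q.round(1),f.round(2))
E
```

```text
0.5225 0.3 [  27.7   34.9   29.6  -25.6 -122.5 -127.5] [-0. -0.  0.  0. -0.  0.] [180.  -45.  176.6] [-0.70586215  0.04193594 -0.70710678]
0.5225 0.159 [  27.9   40.4   20.1  -22.8 -108.7 -121. ] [ 0. -0.  0.  0. -0.  0.] [180.  -45.  176.6] [-0.70586215  0.04193594 -0.70710678]
vert [ 35.8   4.9  -7.5  -0.  -77.5  50.8] [-0.  0. -0.  0. -0.  0.]
vert [ 35.8   4.9  -7.5   0.  -77.5 -39.2] [-0.  0.  0. -0. -0.  0.]
vert [  35.8    4.9   -7.5    0.   -77.5 -129.2] [-0. -0.  0.  0.  0. -0.]
```

```bash
python3 -m creep '[[0,0,0,0,0.36,6.13,0],[0,0,0,0,0.36,6.13,0],[0,0,0,0,0.36,6.13,0],[0,0,0,0,0.36,6.13,0],[0,0,0,0,0.36,6.13,0],[0,0,0,0,0.36,6.13,0],[0,0,0,0,0.36,6.13,0],[0,0,0,0,0,0,0]]'
python3 -m creep '[[0,0,0,0,0,0,-6.92],[0,0,0,0,0,0,-6.92],[0,0,0,0,0,0,-6.92],[0,0,0,0,0,0,-6.92],[0,0,0,0,0,0,-6.92],[0,0,0,0,0,0,-6.92],[0,0,0,0,0,0,-6.92],[0,0,0,0,0,0,-6.92]]' >/dev/null
python3 -m creep '[[0,0,0,0,0,0,-6.92],[0,0,0,0,0,0,-6.92],[0,0,0,0,0,0,-6.92],[0,0,0,0,0,0,-6.92],[0,0,0,0,0,0,-6.92],[0,0,0,0,0,0,-6.92],[0,0,0,0,0,0,-6.92],[0,0,0,0,0,0,-6.92]]' >/dev/null
python3 -m creep '[[0,0,0,0,0,0,-6.92],[0,0,0,0,0,0,-6.92],[0,0,0,0,0,0,-6.92],[0,0,0,0,0,0,-6.92],[0,0,0,0,0,0,-6.92],[0,0,0,0,0,0,-6.92],[0,0,0,0,0,0,-6.92],[0,0,0,0,0,0,-6.92]]' >/dev/null
python3 -m creep '[[0,0,0,0,0,0,-6.92],[0,0,0,0,0,0,-6.92],[0,0,0,0,0,0,0],[0,0,0,0,0,0,0]]'
python3 -m creep '[[0,0,0,0,0.38,6.42,0],[0,0,0,0,0.38,6.42,0],[0,0,0,0,0.38,6.42,0],[0,0,0,0,0.38,6.42,0],[0,0,0,0,0.38,6.42,0],[0,0,0,0,0.38,6.42,0],[0,0,0,0,0.38,6.42,0],[0,0,0,0,0,0,0]]'
cat > need.py <<'E'
from h import *
import sys
s=r.get_state();c=Rn.from_euler("xyz",s["eef_rot"],degrees=True);t=Rn.from_euler("xyz",[180,-45,176.6],degrees=True)
print("turn needed",(t*c.inv()).as_rotvec(degrees=True).round(2),"pos",s["tcp_pos"].round(4),"joints",s["joints"].round(1))
E
python3 need.py
```

```text
time_s: 14.77
tcp_pos: [0.5312, 0.1368, 0.3235]
eef_rot: [178.6, -4.2, -3.8]
contact_force: [2.4, 1.0, -1.4]
gripper_width: 0.0213
gripper_force: 50.0
time_s: 17.1
tcp_pos: [0.5282, 0.1352, 0.3242]
eef_rot: [178.5, -4.5, 176.5]
contact_force: [-1.0, 0.1, -2.1]
gripper_width: 0.0211
gripper_force: 50.0
time_s: 17.77
tcp_pos: [0.5293, 0.1355, 0.3166]
eef_rot: [179.0, -50.6, 176.1]
contact_force: [-1.2, 1.0, -7.8]
gripper_width: 0.0211
gripper_force: 50.0
turn needed [-1.03 -5.6   1.27] pos [0.5293 0.1355 0.3166] joints [  19.7   36.3   30.5  -24.9 -129.3 -122. ]
```

```bash
python3 -m creep '[[0,0,0.5,0,-0.5,-2.8,0.6],[0,0,0.9,0,-0.5,-2.8,0.6],[0,-0.1,0.9,0,0,0,0],[0,-0.1,0.9,-0.2,0,0,0],[0,0,0.7,-0.2,0,0,0],[0,0,0,0,0,0,0],[0,0,0,0,0,0,0]]'; python3 need.py
python3 - <<'E'
from h import *
save("h1.png",np.hstack([cv2.resize(capture("scene")["frame"][60:210,230:380],(400,400)),cv2.resize(capture("side")["frame"][150:350,180:380],(400,400))]))
E
```

```text
time_s: 18.35
tcp_pos: [0.5231, 0.234, 0.3136]
eef_rot: [179.8, -43.9, 176.9]
contact_force: [-0.6, -0.8, -2.1]
gripper_width: 0.021
gripper_force: 50.0
turn needed [-0.11  1.12 -0.1 ] pos [0.5231 0.234  0.3136] joints [  27.8   34.2   30.7  -25.5 -123.2 -128. ]
```

View pics/h1.png

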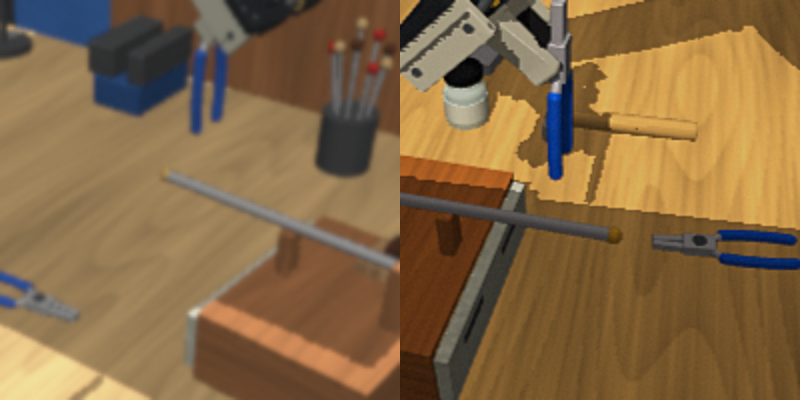

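```bash
python3 - <<'E'
from h import *
np.set_printoptions(precision=4,suppress=True)
a=cap("scene");b=cap("side")
fA=lambda u,v:np.array([u*.375+230-.3,v*.375+60-.3]);fB=lambda u,v:np.array([(u-400)*.5+180-.25,v*.5+150-.25])
print("-y",*tri([(a,fA(197,131)),(b,fB(567,153))]));print("+y",*tri([(a,fA(216,119)),(b,fB(555,177))]))
print("tip",*tri([(a,fA(166,174)),(b,fB(615,235))]))
# blue pixels near: mid lines
for n,c,(u0,u1,v0,v1) in(("scene",a,(295,320,70,120)),("side",b,(245,280,190,245))):
    f=c["frame"][v0:v1,u0:u1].astype(int);m=(f[...,2]>f[...,0]+50)&(f[...,2]>f[...,1]+30);v,u=np.nonzero(m)
    print(n,m.sum(),"cent",u.mean()+u0,v.mean()+v0,"range u",u.min()+u0,u.max()+u0,"v",v.min()+v0,v.max()+v0)
    for k in range(v.min(),v.max()+1,4):
        print(k+v0,[int(x)+u0 for x in u[v==k]])
    C=np.array([.5214,.234,.3008])
    for s in(-1,1):
        for dz in(-.01,-.09):print("pred",s,dz,proj(c,C+[s*.019*.059,s*.019,dz]))
E
```

```text
-y [0.52   0.2189 0.2112] [np.float64(0.49619322138435423), np.float64(0.7770667522424882)]
+y [0.5234 0.2515 0.2122] [np.float64(0.11696869380571868), np.float64(0.19407941076076465)]
tip [0.4738 0.2375 0.1388] [np.float64(0.2911644516756201), np.float64(0.48081111092117096)]
scene 163 cent 307.2822085889571 92.1840490797546 range u 302 313 v 78 108
78 [312]
82 [303, 304, 305, 306, 311, 312, 313]
86 [303, 304, 305, 311, 312, 313]
90 [303, 304, 305, 311, 312, 313]
94 [303, 304, 311, 312, 313]
98 [302, 303, 304, 310, 311, 312]
102 [302, 303, 304, 310, 311, 312]
106 [302, 303, 304]
pred -1 -0.01 [304.2383  80.5943]
pred -1 -0.09 [302.3881 109.3644]
pred 1 -0.01 [312.8134  76.1002]
pred 1 -0.09 [310.5579 104.4695]
side 455 cent 259.0725274725275 213.35604395604395 range u 253 265 v 190 238
190 [263, 264]
194 [261, 262, 263, 264, 265]
198 [254, 255, 256, 257, 258, 259, 260, 262, 263, 264, 265]
202 [254, 255, 256, 257, 258, 259, 260, 262, 263, 264, 265]
206 [254, 255, 256, 257, 258, 259, 260, 262, 263, 264, 265]
210 [253, 254, 255, 256, 257, 258, 259, 260, 262, 263, 264, 265]
214 [253, 254, 255, 256, 257, 258, 259, 260, 261, 262, 263, 264, 265]
218 [254, 255, 256, 257, 258, 259, 260, 261, 262, 263, 264, 265]
222 [254, 255, 256, 257, 258, 259, 260, 261, 262, 263, 264, 265]
226 [254, 255, 256, 257, 258, 259, 260]
230 [254, 255, 256, 257, 258, 259]
234 [255, 256, 257, 258, 259, 260]
238 [256, 257, 258, 259]
pred -1 -0.01 [262.2712 186.9802]
pred -1 -0.09 [262.7818 225.2715]
pred 1 -0.01 [256.5091 200.4587]
pred 1 -0.09 [257.4591 239.6208]
```

```bash
python3 -m creep '[[0,0,0,-0.5,0,1.1,0],[0,0,0,-0.9,0,0,0],[0,0,0,-0.9,0,0,0],[0,0,0,-0.9,0,0,0],[0,0,0,-0.9,0,0,0],[0,0,0,-0.9,0,0,0],[0,0,0,-0.5,0,0,0],[0,0,0,0,0,0,0]]'
python3 -m creep '[[0,0,0,-0.2,0,0,0],[0,0,0,-0.1,0,0,0],[0,0,0,-0.1,0,0,0],[0,0,0,0,0,0,0]]'; python3 need.py
```

```text
time_s: 19.22
tcp_pos: [0.5221, 0.2324, 0.173]
eef_rot: [-179.9, -45.4, 176.4]
contact_force: [0.1, 0.1, -2.4]
gripper_width: 0.0213
gripper_force: 50.0
time_s: 19.55
tcp_pos: [0.5236, 0.2333, 0.1672]
eef_rot: [179.8, -45.0, 176.6]
contact_force: [-0.4, 0.2, -3.1]
gripper_width: 0.0214
gripper_force: 50.0
turn needed [-0.1   0.04  0.07] pos [0.5236 0.2333 0.1672] joints [  27.8   40.1   20.8  -23.  -109.6 -121.2]
```

```bash
python3 -m creep '[[0,0,0.02,-0.1,0,0,0],[0,0,0.02,-0.1,0,0,0],[0,0,0,0,0,0,0]]'|sed -n '2p;4p'; python3 -m creep '[[0,0,0,-0.06,0,0,0],[0,0,0,0,0,0,0]]'|sed -n '2p;4p'; python3 -m creep '[[0,0,0,-0.04,0,0,0],[0,0,0,0,0,0,0]]'|sed -n '2p;4p'
```

```text
tcp_pos: [0.5232, 0.2344, 0.1615]
contact_force: [-0.0, -0.2, -2.3]
tcp_pos: [0.5233, 0.2342, 0.16]
contact_force: [-1.1, -0.1, -2.7]
tcp_pos: [0.5233, 0.2342, 0.1591]
contact_force: [-1.1, 0.1, -3.0]
```

```bash
for i in 1; do python3 -m creep '[[0,0,0,-0.04,0,0,0],[0,0,0,0,0,0,0]]'|sed -n '2p;4p'; python3 -m creep '[[0,0,0,-0.04,0,0,0],[0,0,0,0,0,0,0]]'|sed -n '2p;4p'; done
```

```text
tcp_pos: [0.5234, 0.2342, 0.1587]
contact_force: [-0.0, -0.1, 0.4]
tcp_pos: [0.5234, 0.2341, 0.1586]
contact_force: [-0.1, -0.7, 7.0]
```

```bash
python3 -m creep '[[21,0,0,0.03,0,0,0],[22,0,0,0,0,0,0],[24,0,0,0,0,0,0],[28,0,0,0,0,0,0],[34,0,0,0,0,0,0],[44,0,0,0,0,0,0],[44,0,0,0,0,0,0],[44,0,0,0,0,0,0]]' 5
python3 - <<'E'
from h import *
a=cap("scene");b=cap("side")
for n,c,(u0,u1,v0,v1) in(("scene",a,(290,325,95,175)),("side",b,(235,290,200,320))):
    f=c["frame"][v0:v1,u0:u1].astype(int);m=(f[...,2]>f[...,0]+50)&(f[...,2]>f[...,1]+30);v,u=np.nonzero(m)
    print(n,m.sum(),[ (k+v0,u[v==k].min()+u0,u[v==k].max()+u0) for k in range(v.min(),v.max()+1,6) if (v==k).any()],v.max()+v0)
    C=np.array([.524-.0017,.2345,.1458])
    for s in(-1,1):
        print([proj(c,C+[s*.019*.059,s*.019,dz]).round(1) for dz in(-.01,-.09)])
E
```

```text
time_s: 21.13
tcp_pos: [0.5234, 0.2342, 0.1578]
eef_rot: [179.9, -45.0, 176.6]
contact_force: [-0.1, 0.2, 0.7]
gripper_width: 0.0436
gripper_force: 0.0
scene 89 [(133, np.int64(301), np.int64(302)), (139, np.int64(300), np.int64(308)), (145, np.int64(300), np.int64(308)), (151, np.int64(299), np.int64(307))] 156
[array([301.2, 133.7]), array([299.7, 157.2])]
[array([309. , 128.5]), array([307.1, 151.8])]
side 268 [(267, np.int64(263), np.int64(264)), (273, np.int64(256), np.int64(265)), (279, np.int64(256), np.int64(265)), (285, np.int64(257), np.int64(265)), (291, np.int64(257), np.int64(261)), (297, np.int64(257), np.int64(261))] 302
[array([262.7, 256.8]), array([263.1, 286.4])]
[array([257.7, 271.7]), array([258.4, 301.6])]
```

```bash
python3 -m creep '[[44,0.15,-0.009,0.15,0,0,0],[44,0.3,-0.018,0.3,0,0,0],[44,0.4,-0.024,0.4,0,0,0],[44,0.5,-0.03,0.5,0,0,0],[44,0.6,-0.036,0.6,0,0,0],[44,0.6,-0.036,0.6,0,0,0],[44,0.6,-0.036,0.6,0,0,0],[44,0.6,-0.036,0.6,0,0,0]]'
python3 -m creep '[[44,0.3,0,0.9,0,0,0],[44,0,0,0.9,0,0,0],[44,0,0,0.9,0,0,0],[44,0,0,0.5,0,0,0],[44,0,0,0,0,0,0],[44,0,0,0,0,0,0],[44,0,0,0,0,0,0],[44,0,0,0,0,0,0]]'
cat > chk.py <<'E'
from h import *
a=cap("scene");b=cap("side")
for n,c,(u0,u1,v0,v1) in(("scene",a,(290,325,95,175)),("side",b,(235,290,200,320))):
    f=c["frame"][v0:v1,u0:u1].astype(int);m=(f[...,2]>f[...,0]+50)&(f[...,2]>f[...,1]+30);v,u=np.nonzero(m)
    print(n,m.sum(),[(k+v0,u[v==k].min()+u0,u[v==k].max()+u0) for k in range(v.min(),v.max()+1,6) if (v==k).any()],v.max()+v0)
    g=f.mean(2);print("drawer search",[np.round(d["bbox"]).tolist() for d in search_frame(capture(n),"pliers")])
E
python3 chk.py
```

```text
time_s: 21.9
tcp_pos: [0.6179, 0.2283, 0.2528]
eef_rot: [179.9, -45.0, 176.6]
contact_force: [0.6, 0.2, -0.4]
gripper_width: 0.0441
gripper_force: 0.0
time_s: 22.57
tcp_pos: [0.6244, 0.2286, 0.3305]
eef_rot: [180.0, -45.1, 176.5]
contact_force: [0.4, -0.9, 0.6]
gripper_width: 0.0438
gripper_force: 0.0
scene 100 [(132, np.int64(301), np.int64(301)), (138, np.int64(300), np.int64(309)), (144, np.int64(300), np.int64(308)), (150, np.int64(299), np.int64(308)), (156, np.int64(300), np.int64(300))] 156
drawer search [[212.0, 159.0, 260.0, 181.0], [295.0, 107.0, 312.0, 156.0]]
side 256 [(267, np.int64(263), np.int64(263)), (273, np.int64(256), np.int64(265)), (279, np.int64(256), np.int64(265)), (285, np.int64(257), np.int64(265)), (291, np.int64(257), np.int64(261)), (297, np.int64(257), np.int64(261))] 302
drawer search [[253.0, 226.0, 269.0, 304.0], [306.0, 265.0, 383.0, 286.0]]
```

```bash
python3 -m creep '[[44,0,0,0,0,0,0],[44,0,0,0,0,0,0],[44,0,0,0,0,0,0],[44,0,0,0,0,0,0],[44,0,0,0,0,0,0],[44,0,0,0,0,0,0]]' >/dev/null; python3 chk.py; python3 - <<'E'
from h import *
a=capture("scene");b=capture("side")
for c in(a,b):
    for t in("hammer","jar","block","drawer"):print(t,[np.round(d["bbox"]).tolist() for d in search_frame(c,t)][:2])
print(close_job())
E
```

```text
scene 100 [(132, np.int64(301), np.int64(301)), (138, np.int64(300), np.int64(309)), (144, np.int64(300), np.int64(308)), (150, np.int64(299), np.int64(308)), (156, np.int64(300), np.int64(300))] 156
drawer search [[214.0, 159.0, 259.0, 180.0], [295.0, 106.0, 313.0, 157.0]]
side 252 [(267, np.int64(263), np.int64(263)), (273, np.int64(256), np.int64(265)), (279, np.int64(256), np.int64(265)), (285, np.int64(257), np.int64(265)), (291, np.int64(257), np.int64(261)), (297, np.int64(257), np.int64(261))] 302
drawer search [[254.0, 225.0, 271.0, 305.0], [307.0, 266.0, 383.0, 287.0]]
hammer [[199.0, 205.0, 270.0, 256.0]]
jar [[288.0, 235.0, 312.0, 276.0]]
block [[249.0, 294.0, 292.0, 329.0]]
drawer [[299.0, 177.0, 302.0, 196.0]]
hammer [[246.0, 194.0, 332.0, 220.0]]
jar [[204.0, 183.0, 226.0, 214.0], [256.0, 228.0, 267.0, 306.0]]
block [[253.0, 227.0, 268.0, 303.0], [210.0, 172.0, 235.0, 186.0]]
drawer []
the job is handed in; nothing more can be done
None
```

The job is handed in (no verdict was returned): the drawer was pushed shut first, and the right-hand pliers hang still astride the bar, jaws up, lowered while held; the hammer, jar and block did not move, though wrist force hit about 56 N at the drawer's stop, and I couldn't tell whether the gripper's body took any of it (its limit is 40 N).

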